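# Hang the specimen basket in the ultrasonic cleaner and lock its bayonet

### The job

Pick up the steel specimen basket with the black handle from the drip tray and hang it in the open blue bayonet collar on the cover of the ultrasonic cleaner, letting its two lugs down through the collar's entry gaps. Then turn the basket clockwise, seen from above, until both lugs drop into the locking notches and it hangs fully home, and let go. Work gently and by feel: the collar is brittle plastic, so do not lean on it, force the turn or drop the basket in; keep the basket upright and leave everything else where it is.

Things in the scene. Friction and masses are not known exactly. Their poses are not given: they have to be found in the camera images.
- basket_handle (a point): Centre of the basket's black handle bar, 64 long (x) x 12 thick (y) x 20 high (z) mm, 105 mm above the basket's foot. The steel basket (0.34-0.61 kg, round, 72 mm across, 62 high, three specimens fixed inside) stands on the 3 mm floor of a drip tray. Bail uprights at x = +-33 mm leave 30 mm each side of the middle. z points up. A half turn about z makes no difference.
- basket_lugs (a point): Point on the basket's axis level with the undersides of its two steel lugs, 42 mm above its foot and 63 mm below the handle's centre. The lugs stick out along +y and -y of the basket (across the handle bar) to 53 mm from the axis; each is 8 mm wide and 6 mm high. The collar is brittle plastic: a shove of over 50 N, or the basket dropped on it, would crack it. Axes as the basket's.
- well: The open one of two blue collars on the cleaner's cover (124 mm apart; cover top 169 mm above the bench). Origin: collar's axis, on the cover; z up; x, y: the cleaner's sides. The frame does NOT turn with the collar: it is clamped at an unmeasured angle, its entry gaps within +-0.45 rad of the frame's +y and -y. Find them by feel (lugs slide on the flat rim, then sink) or by eye: white dots.
- well_rim (a point): Centre of the collar's flat rim, 25 mm above the cover. Bore 77 mm, outside 96 mm. At two opposite entry gaps, 12 mm wide, lugs sink 15 mm to a ledge. It runs clockwise (from above), 3 mm of headroom over the lugs, to the notches, 12 mm wide and 6 mm deeper (21 under the rim), 35 degrees from the gaps; a wall ends the run there. Anticlockwise from the gaps a wall stops it. Axes: the well's.
- lid: Steel lid, 100 mm across, with a low black knob (its top 208 mm above the bench), lying on the other collar, which is not used. Origin under its centre. Leave it alone.
- wash_bottle: Bystander: white and amber plastic bottle, 72 mm across, 178 mm high; origin under its centre.
- jar_a: Bystander: glass jar with blue cap, 60 mm across, 95 mm high; origin under its centre.
- jar_b: Bystander: glass jar with blue cap and label, 54 mm across, 85 mm high; origin under its centre.
- beaker: Bystander: glass beaker, 72 mm across, 95 mm high; origin under its centre.
- spanner: Bystander: steel spanner lying on the bench; origin under its middle.
- mount0: Bystander: round resin specimen, 30 mm across, 20 mm high, in the drip tray beside the basket; origin under its centre.
- mount1: Bystander: second such resin specimen in the drip tray; origin under its centre.
Things that resemble listed ones, but are neither listed nor needed, are in the scene too. What is shaped like the part that bears basket_handle but pink, purple or yellow is not meant.

How it is judged (in metres and radians):
On the way:
1. both lugs have gone down through the entry gaps of the open collar, to its ledge (z of basket_lugs in the frame of well below 0.0125 m and horizontal distance between basket_lugs and well below 0.006 m and angle between basket_lugs's own z axis and vertical below 0.06 rad), for 0.1 s.
At the end, for the whole second after the job is handed in: The basket hangs at rest in the open collar with both lugs down in the notches (undersides within 3 mm of the notch floor, 21 mm under the rim), on the collar's axis within 6 mm, upright within 3.4 degrees; every bystander is within 20 mm of its start (z of basket_lugs in the frame of well between 0 and 0.0068 m and horizontal distance between basket_lugs and well below 0.006 m and angle between basket_lugs's own z axis and vertical below 0.06 rad and linear speed of basket below 0.02 m/s and angular speed of basket below 0.2 rad/s and distance of each of lid, wash_bottle, jar_a, jar_b, beaker, spanner, mount0, mount1 from where it was at the start of the episode below 0.02 m); the robot touches nothing.
It fails at once if the basket presses, jams or falls on the collar, cleaner, tray or bench with more than 50 N (contact force between basket and well above 50 N or contact force between basket and cleaner above 50 N or contact force between basket and tray above 50 N or contact force between basket and table above 50 N).
It fails at once if the basket is tipped by more than 30 degrees (angle between basket_handle's own z axis and vertical above 0.52 rad).
It fails at once if a bystander is moved by more than 20 mm or tipped over (distance of any of lid, wash_bottle, jar_a, jar_b, beaker, spanner, mount0, mount1 from where it was at the start of the episode above 0.02 m or angle between any of lid, wash_bottle, jar_a, jar_b, beaker, spanner, mount0, mount1's own z axis and vertical above 0.4 rad).
It also fails if it takes over 72 s, if anything falls off the work surface, if the arm or the gripper's body presses on something with over 40 N, if the wrist force passes 120 N, or if a joint passes its speed limit or range.

### The arm

A 6-joint arm with a two-finger parallel gripper is mounted at the origin on the work surface. World frame = base frame: x ahead of the robot, y to its left, z up, the work surface at z = 0. Lengths are in mm, angles in rad, forces in N, time in s.
With the tool pointing down it reaches from about 350 to 875 mm from the base axis. Payload 4.2 kg.
Tool frame: the origin (TCP) lies midway between the tips of the shut fingers; the grasp point (between the pads) lies 19 mm behind it; z points along the fingers, y is the direction in which the jaws open and shut (so a half turn about z gives the same grasp; the last joint's range is limited). The gripper opens to 85 mm and grips with 20 to 120 N. Pads are 22 mm wide; open, the fingers measure 114 mm over their backs; the gripper's body (76 mm by 85 mm) begins 54 mm behind the grasp point. The pads swing forward as they close: fully open they stand 13 mm farther back than shut.
Start: joints at [-1.031, 0.385, 0.008, 0, -1.194, -0.259], TCP at [173.219, -600.495, 231.312] pointing down, gripper open.
Joint ranges: [-3.14, 3.14], [-1.21, 2.06], [-1.07, 1.41], [-3.16, 2.05], [-2.99, -0.16], [-3.1, 3.1]. Speed limits (rad/s): [2.79, 2.79, 3.14, 3.14, 3.14, 3.14].

### API

Orientations are given as a unit quaternion [x, y, z, w].
In Python, from bench import arm gives the robot as it stands. The module is installed in compiled form; this text tells all that it offers.
- The arm moves only by the tool drive_tool, never from a script. Its argument "moves" is a list that holds one entry, the list of rows, each a list of 7 numbers: the opening, from 0 (shut) to 1 (fully open), then the shift along the tool's x, y, z in m, then the turn, a rotation vector about the tool's x, y, z in rad. In form: [[[hand, dx, dy, dz, wx, wy, wz], ...]]. A call has 1 to 20 rows; each row shifts and turns the pose as measured when the row begins, along the tool's axes as they then stand; what a row does not reach is not made up. A row lasts 1/10 s, in which the tool goes at most 50 mm and 8.59 degrees, less where a joint would pass 70% of its speed; a pose out of reach is approached as far as the arm can. A call with a gripper value outside its range is refused whole. The fingers move at their own pace and stop on an object; the grip force is fixed at half the most. Time passes only in rows, so rows that do not move let the fingers close. It gives the time, the measured TCP pose, the force and the opening at its end, in the units of the state.
- arm.read_state(): the state, without advancing time (a new reading comes with each control period).
- arm.get_image(name): name is "side" or "top" or "wrist"; returns (picture, depth): 480x640x3 uint8, red, green, blue; 480x640 float32, mm along the optical axis (not along the pixel's ray), 0 where there is no reading.
- arm.camera_params(name): a dict with "fov_y" (degrees; the focal length in pixels is half the picture's height over the tangent of half this angle, whatever the lens; pixels are square), "cx", "cy" (the principal point, pixels), "world_from_camera" (4x4, takes a point from camera to world coordinates); the wrist camera has in their place "T_tool_cam" (4x4, takes a point from camera to tool coordinates, whose origin is the TCP and whose axes are the flange's). Camera axes: x right, y down, z forward; pixel columns grow to the right and rows downward; lengths in mm; the calibration is good to about 2 mm. A picture is of the moment at which its call begins: read the wrist's pose just before it. camera_params takes no time and is no camera call.
- arm.job_done(): hands the job in, once; it reports no verdict.
The state is a dict: "clock": time; "joints": joint angles; "joint_vel": joint speeds; "joint_efforts": joint torques, N m; "position": TCP position; "ee_rot": TCP orientation; "contact_force": force on the tool from outside, world axes, zero at the start; "wrist_torque": the same for the moment, N m; "gripper_width": finger opening in mm.
Only numpy, scipy, OpenCV 4.12 (cv2) and the standard library are available. Lean on these libraries where they do the work, as an engineer would, in place of code of your own. Each camera call takes 0.05 s, during which the arm holds its last target.

## Working session

There is one attempt and no reset: what is moved stays moved. The work goes in short steps, Python scripts to look and compute and a tool call to move; the robot and the scene stay as the last step left them, time stands still between calls to the robot, and variables do not carry over. Pictures are saved under pics/ and viewed, and the job is handed in when it is done.

Besides the shell and the picture viewer there is one more tool, called after "Call:" as name(argument=value, ...) on one line, values as JSON. drive_tool: Moves the arm, as the interface text tells. Its arguments: {"type":"object","properties":{"moves":{"type":"array","items":{"type":"array","items":{"type":"array","items":{"type":"number"}}}}},"required":["moves"]}

```bash
mkdir -p pics
cat > h.py <<'E'
from bench import arm
import numpy as np, cv2
from scipy.spatial.transform import Rotation as R
def cam(n,st=None):
    p=arm.camera_params(n); f=240/np.tan(np.radians(p["fov_y"])/2)
    if "T_tool_cam" in p:
        st=st or arm.read_state(); T=np.eye(4);T[:3,:3]=R.from_quat(st["ee_rot"]).as_matrix();T[:3,3]=st["position"];T=T@np.array(p["T_tool_cam"])
    else: T=np.array(p["world_from_camera"])
    return f,p["cx"],p["cy"],T
def pt(c,u,v,d):
    f,cx,cy,T=c; return (T@np.array([(u-cx)/f*d,(v-cy)/f*d,d,1]))[:3]
def plane(c,u,v,z):
    a=c[3][:3,3]; b=pt(c,u,v,1000.); t=(z-a[2])/(b[2]-a[2]); return a+t*(b-a)
def proj(c,P):
    f,cx,cy,T=c; q=np.linalg.inv(T)@np.append(P,1); return f*q[0]/q[2]+cx,f*q[1]/q[2]+cy
def cloud(c,dep):
    f,cx,cy,T=c; v,u=np.mgrid[:480,:640]; P=np.stack([(u-cx)/f*dep,(v-cy)/f*dep,dep],-1)@T[:3,:3].T+T[:3,3]; P[dep<=0]=np.nan; return P
def shot(n,name):
    st=arm.read_state(); im,d=arm.get_image(n); im=np.array(im); cv2.imwrite(f"pics/{name}.png",im[:,:,::-1]); np.savez(f"pics/{name}.npz",im=im,d=d,T=cam(n,st)[3]); return im,np.array(d),cam(n,st)
E
python3 - <<'E'
from h import *
print(arm.read_state())
for n in("side","top","wrist"):
    shot(n,n+"0"); print(n,arm.camera_params(n))
E
```

```text
{'clock': 0.0, 'joints': array([-1.03140626e+00,  3.85562701e-01,  6.64230069e-03, -5.31171435e-04,
       -1.19399773e+00, -2.58607352e-01]), 'joint_vel': array([-0.00029364,  0.00018599,  0.00010951, -0.00065733,  0.00127567,
        0.00012095]), 'joint_efforts': array([-7.50273239e-05, -3.92287409e+01,  1.88397914e+01,  4.18631360e+00,
       -4.64227822e-03, -3.40176463e-06]), 'position': array([ 173.06393142, -599.95710463,  230.21954693]), 'ee_rot': array([-1.39833531e-01,  9.90174428e-01,  1.07346755e-03, -1.84695099e-04]), 'contact_force': array([0.76468284, 0.47933104, 0.41025048]), 'wrist_torque': array([-0.01277511,  0.01880709, -0.00780369]), 'gripper_width': 85.59456023616283}
side {'fov_y': 48.24752062104309, 'cx': 320.10842788058454, 'cy': 242.70219004855667, 'world_from_camera': array([[ 9.16067076e-01,  2.94052700e-01, -2.72679523e-01,
         9.87010832e+02],
       [ 4.00954583e-01, -6.84339334e-01,  6.09027994e-01,
        -9.44668180e+02],
       [-7.51899712e-03, -6.67242598e-01, -7.44802511e-01,
         1.29262848e+03],
       [ 0.00000000e+00,  0.00000000e+
[... 237 characters left out ...]
,
       [-9.99975524e-01,  6.03846455e-03,  3.53394314e-03,
        -3.05058495e+01],
       [-3.94447336e-03, -6.93848838e-02, -9.97582167e-01,
         1.71208841e+03],
       [ 0.00000000e+00,  0.00000000e+00,  0.00000000e+00,
         1.00000000e+00]])}
wrist {'fov_y': 68.63587800441906, 'cx': 324.0994514756274, 'cy': 240.91411604553443, 'T_tool_cam': array([[ 9.86993088e-04, -9.54521238e-01, -2.98141296e-01,
         7.69598526e+01],
       [ 9.99999309e-01,  7.51498096e-04,  9.04509091e-04,
        -6.97217213e-01],
       [-6.39320520e-04, -2.98141983e-01,  9.54521320e-01,
        -1.43657323e+02],
       [ 0.00000000e+00,  0.00000000e+00,  0.00000000e+00,
         1.00000000e+00]])}
```

View pics/top0.png

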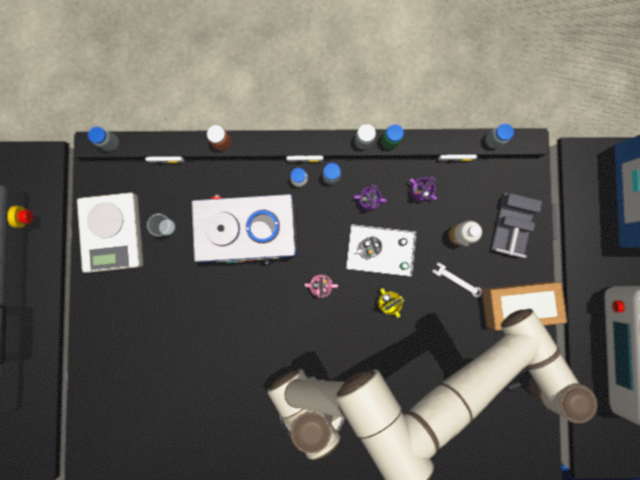

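View pics/side0.png

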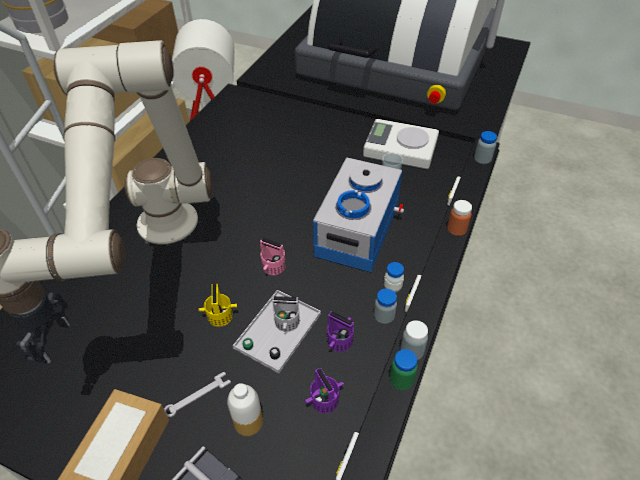

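View pics/wrist0.png

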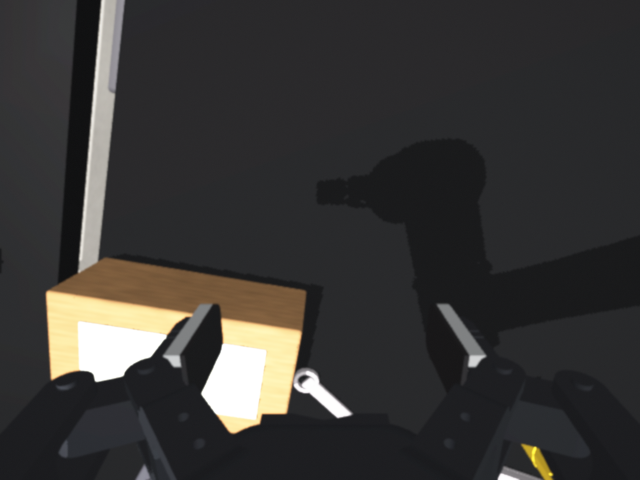

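Top view: the steel basket with the black handle is in the white tray at (370,247). The look-alikes are pink (320,286), yellow (391,302) and purple (370,197) and (423,188). The open collar is at (263,226) and the lid at (222,229). I choose the one in the tray and check it in a crop.

Run:
```python
from h import *
t=np.load("pics/top0.npz"); c=cam("top"); P=cloud(c,t["d"])
im=t["im"]
a=cv2.resize(im[215:285,340:420],None,fx=5,fy=5,interpolation=cv2.INTER_CUBIC)
b=cv2.resize(im[195:265,190:270+30],None,fx=3.6,fy=5,interpolation=cv2.INTER_CUBIC)
s=np.load("pics/side0.npz")
e=cv2.resize(s["im"][280:350,240:320],None,fx=5,fy=3.5,interpolation=cv2.INTER_CUBIC)
cv2.imwrite("pics/crop1.png",cv2.resize(np.hstack([a,b]),(790,350))[:,:,::-1])
for nm,(u0,u1,v0,v1) in dict(basket=(350,395,228,268),coll=(240,288,205,250),lid=(200,240,208,250)).items():
    q=P[v0:v1,u0:u1].reshape(-1,3); z=q[:,2]; print(nm,np.nanmax(z),np.nanpercentile(z,[5,25,50,75,95]))
q=P[228:268,350:395]; iv=q[...,2]>97; print("handle pts",iv.sum(),np.nanmean(q[iv],0)); 
xy=q[iv][:,:2]; w,V=np.linalg.eigh(np.cov(xy.T)); print(w**.5,V[:,1],np.ptp((xy-xy.mean(0))@V,axis=0)); print(np.round(q[iv]))
# collar blue mask
hsv=cv2.cvtColor(im,cv2.COLOR_RGB2HSV); m=cv2.inRange(hsv,(100,120,60),(125,255,255)); m[:, :240]=0;m[:,290:]=0;m[:205]=0;m[252:]=0
(cx,cy),r=cv2.minEnclosingCircle(cv2.findNonZero(m)); print("collar",cx,cy,r,plane(c,cx,cy,194))
q=P[(m>0)&(P[...,2]>185)]; print(len(q),q.mean(0),q.min(0),q.max(0))
```

```text
basket 126.34664964762624 [ -3.18694517   1.04828785   4.4754052   10.53049104 111.12714977]
coll 203.44280281866145 [ 62.92678031 163.35990791 168.47208868 172.31101863 194.51144658]
lid 216.2586216413522 [164.24907427 168.88665508 179.23992901 196.60682347 201.87342842]
handle pts 109 [ 548.23640587 -200.81157108  115.73618521]
[ 4.67626602 20.06598049] [-0.93960762 -0.3422536 ] [15.94290454 67.96170028]
[[ 582. -196.  103.]
 [ 578. -185.  118.]
 [ 579. -189.  113.]
 [ 579. -192.  115.]
 [ 578. -195.  119.]
 [ 579. -199.  109.]
 [ 576. -183.  104.]
 [ 576. -186.  106.]
 [ 575. -189.  113.]
 [ 575. -191.  118.]
 [ 575. -194.  121.]
 [ 575. -197.  121.]
 [ 572. -185.  113.]
 [ 572. -188.  115.]
 [ 572. -191.  122.]
 [ 572. -195.  114.]
 [ 571. -197.  126.]
 [ 569. -186.  110.]
 [ 569. -188.  118.]
 [ 569. -191.  117.]
 [ 568. -194.  123.]
 [ 569. -198.  117.]
 [ 569. -202.  112.]
 [ 566. -189.  110.]
 [ 565. -191.  120.]
 [ 565. -194.  126.]
 [ 565. -198.  119.]
 [ 566. -201.  115.]
 [ 563. -189.  108.]
 [ 562. -191.  125.]
 [ 562. -195.  115.]
 [ 562. -198.  116.]
 [ 563. -201.  111
[... 1130 characters left out ...]
 117.]
 [ 527. -201.  109.]
 [ 527. -204.  118.]
 [ 527. -207.  116.]
 [ 527. -210.  116.]
 [ 527. -214.  114.]
 [ 527. -217.  115.]
 [ 524. -203.  119.]
 [ 524. -207.  117.]
 [ 524. -210.  112.]
 [ 524. -213.  120.]
 [ 524. -217.  113.]
 [ 521. -203.  121.]
 [ 521. -207.  114.]
 [ 521. -211.  110.]
 [ 521. -214.  111.]
 [ 521. -217.  114.]
 [ 518. -206.  119.]
 [ 517. -209.  122.]
 [ 518. -214.  108.]
 [ 518. -217.  114.]
 [ 515. -205.  100.]
 [ 514. -207.  114.]]
collar 261.9453430175781 225.78543090820312 15.820712089538574 [606.8585154  145.52466302 194.        ]
196 [608.24124524 146.9462613  193.89804865] [560.04059323 102.19689251 185.29463645] [655.70715112 191.54463774 203.44280282]
```

View pics/crop1.png

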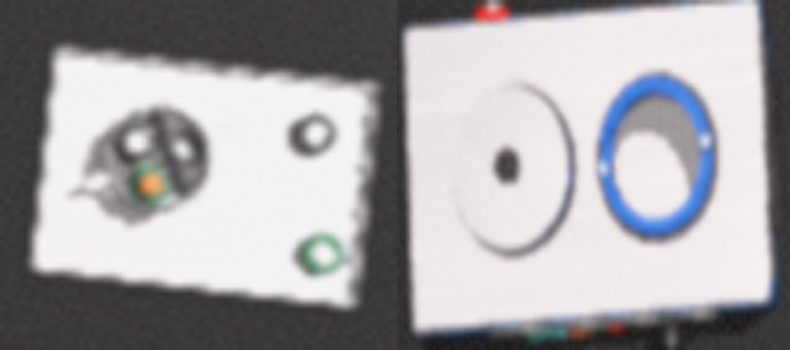

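```bash
cat >> h.py <<'E'
def go(x,y,z,yaw=None,n=1):
    # yaw = world angle (deg) of tool y axis (mod 180)
    st=arm.read_state(); M=R.from_quat(st["ee_rot"]).as_matrix(); d=M.T@(np.array([x,y,z])-st["position"])/1000
    out=[d]
    cur=np.degrees(np.arctan2(M[1,1],M[0,1])); dy=0
    if yaw is not None: dy=(yaw-cur+90)%180-90
    # target rot: straight down with that yaw
    a=np.radians(cur+dy); Y=np.array([np.cos(a),np.sin(a),0]);Z=np.array([0,0,-1.]);X=np.cross(Y,Z)
    w=R.from_matrix(M.T@np.stack([X,Y,Z],1)).as_rotvec()
    print("pos",np.round(st["position"],1),"yaw",round(cur,2),"tilt",np.degrees(np.arccos(-M[2,2])).round(2),"total d(m)",np.round(d,4),"w",np.round(w,4),"per row",np.round(d/n,4),np.round(w/n,4)); return d,w
E
python3 -c "
from h import *
go(548,-201,290,110,14); print(cam('top')[3][:3,3])"
```

```text
pos [ 173.1 -600.1  230.5] yaw 106.08 tilt 0.1 total d(m) [-0.4708  0.2797 -0.0591] w [ 0.0017 -0.     -0.0684] per row [-0.0336  0.02   -0.0042] [ 0.0001 -0.     -0.0049]
[ 479.87147784  -30.50584952 1712.08840646]
```

Call:
drive_tool(moves=[[[1, 0, 0, -0.03, 0, 0, 0], [1, 0, 0, -0.03, 0, 0, 0], [1, -0.034, 0.02, 0, 0, 0, -0.005], [1, -0.034, 0.02, 0, 0, 0, -0.005], [1, -0.034, 0.02, 0, 0, 0, -0.005], [1, -0.034, 0.02, 0, 0, 0, -0.005], [1, -0.034, 0.02, 0, 0, 0, -0.005], [1, -0.034, 0.02, 0, 0, 0, -0.005], [1, -0.034, 0.02, 0, 0, 0, -0.005], [1, -0.034, 0.02, 0, 0, 0, -0.005], [1, -0.034, 0.02, 0, 0, 0, -0.005], [1, -0.034, 0.02, 0, 0, 0, -0.005], [1, -0.034, 0.02, 0, 0, 0, -0.005], [1, -0.034, 0.02, 0, 0, 0, -0.005], [1, 0, 0, 0, 0, 0, 0]]])

```text
clock: 1.65
position: [499.1, -233.3, 287.9]
ee_rot: [-0.168, 0.986, 0.006, -0.002]
contact_force: [-0.6, 0.3, -0.3]
gripper_width: 85.2
```

Run:
```python
from h import *
shot("wrist","w1"); print(arm.read_state()["joint_vel"].round(3))
go(548,-201,260,110,2)
```

```text
[-0.045 -0.013 -0.016  0.007 -0.006  0.012]
pos [ 498.  -234.4  287.9] yaw 109.28 tilt 0.75 total d(m) [-0.0583  0.0146  0.0279] w [ 0.0129 -0.0026 -0.0126] per row [-0.0292  0.0073  0.014 ] [ 0.0064 -0.0013 -0.0063]
```

View pics/w1.png

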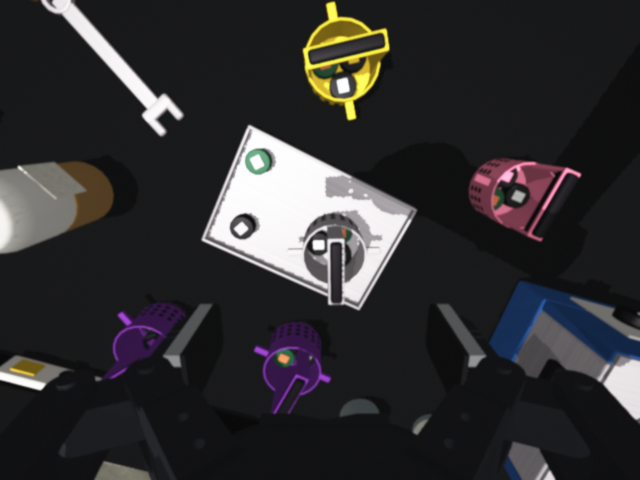

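The wrist view shows the steel basket in the tray with its black bar at about (336,272), running nearly up the picture. It is clear of its neighbours.

```bash
cat > hd.py <<'E'
from h import *
def handle(name,zlo=100,zhi=135,near=(548,-201)):
    t=np.load(f"pics/{name}.npz"); f,cx,cy,_=cam("wrist"); c=(f,cx,cy,t["T"]); P=cloud(c,t["d"])
    g=t["im"].max(2)
    m=(P[...,2]>zlo)&(P[...,2]<zhi)&(np.hypot(P[...,0]-near[0],P[...,1]-near[1])<60)
    m2=(m&(g<80)).astype(np.uint8)
    print(m.sum(),m2.sum(),"z pct",np.percentile(P[m2>0][:,2],[5,50,90]))
    n,l,s,_=cv2.connectedComponentsWithStats(m2); k=1+s[1:,4].argmax(); cnt=max(cv2.findContours((l==k).astype(np.uint8),0,1)[0],key=len)
    box=cv2.boxPoints(cv2.minAreaRect(cnt)); print(box.round())
    W=np.array([plane(c,u,v,118)for u,v in cnt[:,0]])[:,:2].astype(np.float32)
    r=cv2.minAreaRect(W); b=cv2.boxPoints(r); e=b[1]-b[0],b[2]-b[1]; L=max(e,key=np.linalg.norm)
    print("centre at z=118",r[0],r[1],"dir deg",np.degrees(np.arctan2(L[1],L[0]))%180)
E
python3 -c "
from hd import *
handle('w1')"
```

```text
1144 625 z pct [117.34032925 118.68602922 119.6178512 ]
[[331. 302.]
 [331. 243.]
 [341. 243.]
 [341. 302.]]
centre at z=118 (544.958251953125, -202.9503631591797) (61.224021911621094, 9.857197761535645) dir deg 19.738008
```

Call:
drive_tool(moves=[[[1, -0.029, 0.007, 0.014, 0.006, -0.001, -0.006], [1, -0.029, 0.007, 0.014, 0.006, -0.001, -0.006], [1, 0, 0, 0, 0, 0, 0], [1, 0, 0, 0, 0, 0, 0]]])

```text
clock: 2.1
position: [547.4, -202.6, 259.1]
ee_rot: [-0.172, 0.985, 0.0, -0.001]
contact_force: [0.6, 0.3, -0.8]
gripper_width: 85.4
```

```bash
python3 -c "
from hd import *
shot('wrist','w2'); handle('w2'); go(548,-201,260,110,2)"
```

```text
1507 939 z pct [116.63166976 118.62991768 119.60600405]
[[318. 189.]
 [331. 189.]
 [331. 260.]
 [318. 260.]]
centre at z=118 (545.7767944335938, -203.21620178222656) (61.38592529296875, 10.934955596923828) dir deg 20.224236
pos [ 547.2 -202.6  258.9] yaw 109.81 tilt 0.11 total d(m) [-0.0013  0.0013 -0.0011] w [ 0.0008 -0.0018 -0.0034] per row [-0.0007  0.0006 -0.0005] [ 0.0004 -0.0009 -0.0017]
```

View pics/w2.png

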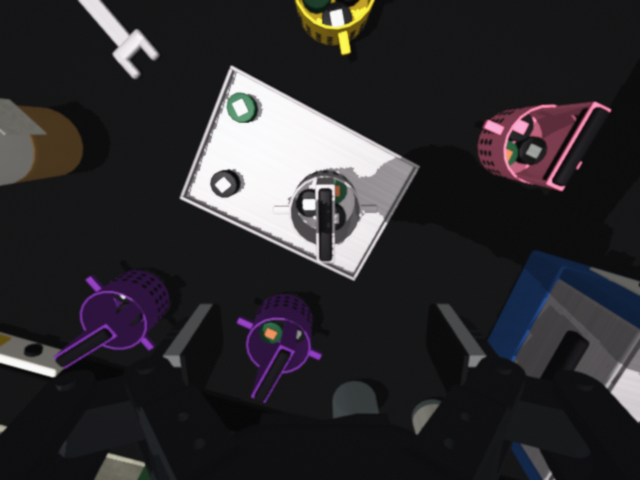

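Call:
drive_tool(moves=[[[1, 0.002, -0.001, 0.03, 0, 0, -0.003], [1, 0, 0, 0.03, 0, 0, 0], [1, 0, 0, 0.03, 0, 0, 0], [1, 0, 0, 0.03, 0, 0, 0], [1, 0, 0, 0.02, 0, 0, 0], [1, 0, 0, 0, 0, 0, 0], [1, 0, 0, 0, 0, 0, 0]]])

```text
clock: 2.85
position: [543.3, -212.0, 121.6]
ee_rot: [-0.169, 0.986, -0.002, 0.004]
contact_force: [0.6, -0.1, 1.3]
gripper_width: 85.5
```

```bash
python3 -c "
from hd import *
go(545.7,-203.2,89,110.1,2)"
```

```text
pos [ 543.3 -212.   121.6] yaw 109.43 tilt 0.54 total d(m) [-0.0049  0.0077  0.0326] w [-0.0056  0.0076 -0.0116] per row [-0.0025  0.0039  0.0163] [-0.0028  0.0038 -0.0058]
```

Call:
drive_tool(moves=[[[1, -0.003, 0.005, 0, -0.005, 0.007, -0.011], [1, -0.002, 0.003, 0, 0, 0, 0], [1, 0, 0, 0.01, 0, 0, 0], [1, 0, 0, 0.01, 0, 0, 0], [1, 0, 0, 0.006, 0, 0, 0], [1, 0, 0, 0, 0, 0, 0]]])

```text
clock: 3.45
position: [548.0, -202.8, 98.8]
ee_rot: [-0.175, 0.985, -0.002, 0.004]
contact_force: [-0.7, -0.6, -0.9]
gripper_width: 85.4
```

```bash
python3 -c "
from hd import *
print(arm.read_state()['contact_force'])
go(545.7,-203.2,89,110.1,2)"
```

```text
[-0.67587325 -0.63098017 -0.92232843]
pos [ 548.  -202.8   98.8] yaw 110.11 tilt 0.54 total d(m) [0.0023 0.0004 0.0098] w [-0.0046  0.0083  0.0002] per row [0.0012 0.0002 0.0049] [-0.0023  0.0042  0.0001]
```

Call:
drive_tool(moves=[[[1, 0.002, 0, 0.005, -0.005, 0.008, 0], [1, 0, 0, 0.005, 0, 0, 0], [1, 0, 0, 0, 0, 0, 0], [1, 0, 0, 0, 0, 0, 0]]])

```text
clock: 3.85
position: [545.8, -203.7, 87.3]
ee_rot: [-0.175, 0.985, 0.0, -0.001]
contact_force: [0.4, -0.4, -1.0]
gripper_width: 85.6
```

```bash
python3 -c "
from hd import *
shot('wrist','w3')
go(545.7,-203.2,89,110.1,2)"
```

```text
pos [ 545.8 -203.7   87.2] yaw 110.11 tilt 0.12 total d(m) [-0.0001  0.0005 -0.0018] w [ 0.0013 -0.0017  0.0002] per row [-0.0001  0.0002 -0.0009] [ 0.0007 -0.0008  0.0001]
```

View pics/w3.png

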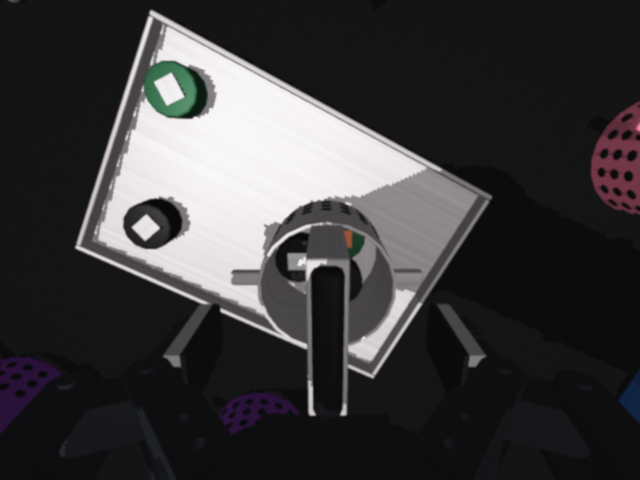

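The bar is centred between the pads (bar at x≈329, pads at about 205 and 445). Closing now.

Call:
drive_tool(moves=[[[0, 0, 0, 0, 0, 0, 0], [0, 0, 0, 0, 0, 0, 0], [0, 0, 0, 0, 0, 0, 0], [0, 0, 0, 0, 0, 0, 0], [0, 0, 0, 0, 0, 0, 0], [0, 0, 0, 0, 0, 0, 0], [0, 0, 0, 0, 0, 0, 0], [0, 0, 0, 0, 0, 0, 0]]])

```text
clock: 4.7
position: [546.0, -203.5, 88.0]
ee_rot: [-0.175, 0.985, 0.0, -0.0]
contact_force: [0.3, -0.2, -0.1]
gripper_width: 11.1
```

Call:
drive_tool(moves=[[[0, 0, 0, -0.005, 0, 0, 0], [0, 0, 0, -0.01, 0, 0, 0], [0, 0, 0, -0.015, 0, 0, 0], [0, 0, 0, -0.02, 0, 0, 0], [0, 0, 0, -0.02, 0, 0, 0], [0, 0, 0, -0.02, 0, 0, 0], [0, 0, 0, -0.02, 0, 0, 0], [0, 0, 0, -0.02, 0, 0, 0], [0, 0, 0, -0.02, 0, 0, 0], [0, 0, 0, -0.02, 0, 0, 0], [0, 0, 0, -0.02, 0, 0, 0], [0, 0, 0, -0.02, 0, 0, 0], [0, 0, 0, -0.015, 0, 0, 0], [0, 0, 0, -0.005, 0, 0, 0], [0, 0, 0, 0, 0, 0, 0]]])

```text
clock: 6.2
position: [539.1, -202.5, 324.5]
ee_rot: [-0.172, 0.985, 0.006, -0.009]
contact_force: [0.7, -0.3, -5.0]
gripper_width: 11.0
```

```bash
python3 -c "
from hd import *
shot('wrist','w4');shot('side','s4')
print(arm.read_state()['contact_force'],arm.read_state()['wrist_torque'])
go(608,60,320,100,13)"
```

```text
[-0.01005425 -0.60529878 -4.39499309] [-0.05808011 -0.03851031  0.01256118]
pos [ 538.7 -202.4  323.4] yaw 109.81 tilt 1.35 total d(m) [-0.1542  0.2234  0.0045] w [ 0.0152 -0.018   0.1713] per row [-0.0119  0.0172  0.0003] [ 0.0012 -0.0014  0.0132]
```

View pics/w4.png

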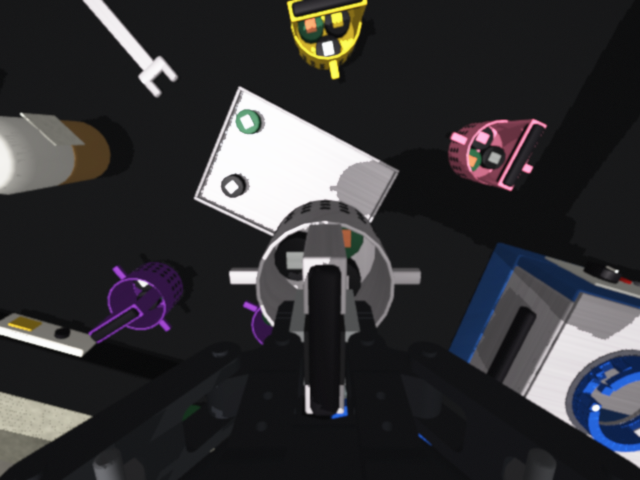

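View pics/s4.png

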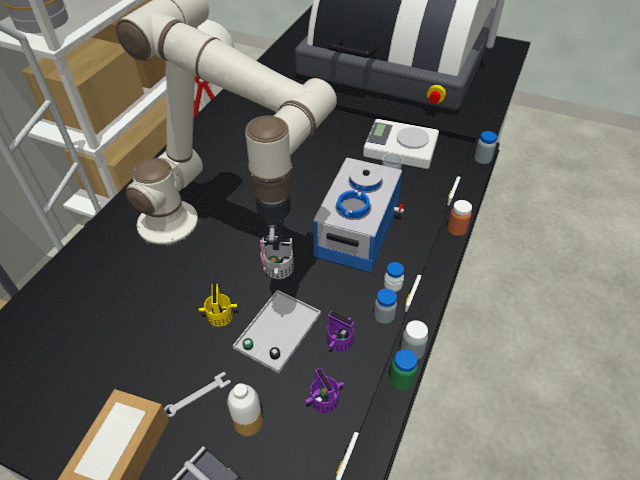

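```bash
python3 -c "
from hd import *
go(640,20,325,101,12)"
```

```text
pos [ 538.7 -202.4  323.4] yaw 109.81 tilt 1.35 total d(m) [-0.1706  0.175  -0.0016] w [ 0.0153 -0.0178  0.1539] per row [-0.0142  0.0146 -0.0001] [ 0.0013 -0.0015  0.0128]
```

Call:
drive_tool(moves=[[[0, -0.007, 0.008, 0, 0.005, -0.006, 0], [0, -0.014, 0.015, 0, 0.005, -0.006, 0], [0, -0.014, 0.015, 0, 0.005, -0.006, 0], [0, -0.014, 0.015, 0, 0, 0, 0], [0, -0.014, 0.015, 0, 0, 0, 0], [0, -0.014, 0.015, 0, 0, 0, 0], [0, -0.014, 0.015, 0, 0, 0, 0], [0, -0.014, 0.015, 0, 0, 0, 0], [0, -0.014, 0.015, 0, 0, 0, 0], [0, -0.014, 0.015, 0, 0, 0, 0], [0, -0.014, 0.015, 0, 0, 0, 0], [0, -0.014, 0.015, 0, 0, 0, 0], [0, -0.01, 0.01, 0, 0, 0, 0.03], [0, 0, 0, 0, 0, 0, 0.04], [0, 0, 0, 0, 0, 0, 0.04], [0, 0, 0, 0, 0, 0, 0.04], [0, 0, 0, 0, 0, 0, 0], [0, 0, 0, 0, 0, 0, 0]]])

```text
clock: 8.1
position: [638.5, 52.2, 303.7]
ee_rot: [-0.097, 0.995, 0.003, -0.013]
contact_force: [0.3, 0.6, -4.0]
gripper_width: 11.2
```

```bash
python3 -c "
from hd import *
shot('wrist','w5')
print(arm.read_state()['contact_force'],arm.read_state()['wrist_torque'])
go(640,20,325,101,1)"
```

```text
[ 0.16199903 -0.51832865 -5.08743425] [-0.05137461 -0.08618186  0.08200021]
pos [638.5  52.1 303.7] yaw 101.11 tilt 1.58 total d(m) [ 0.0053 -0.0316 -0.0215] w [ 0.0089 -0.0261  0.002 ] per row [ 0.0053 -0.0316 -0.0215] [ 0.0089 -0.0261  0.002 ]
```

View pics/w5.png

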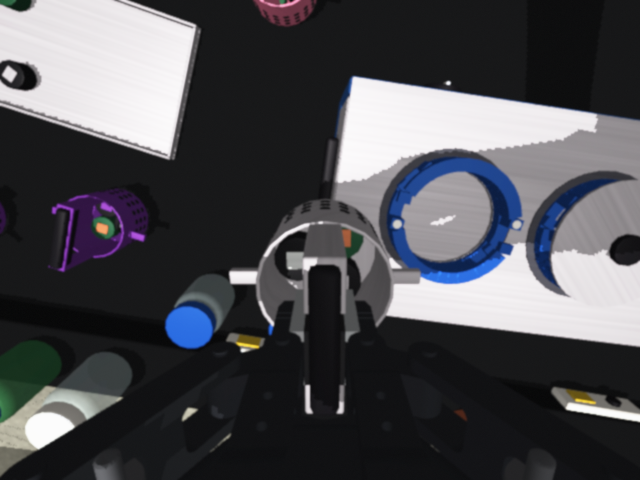

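The wrist view shows the open collar ring, centre about (456,219), with white dots at (396,224) and (516,225). The basket lugs are at (242,277) and (405,276).

Run:
```python
from hd import *
t=np.load("pics/w5.npz"); im=t["im"]; f,cx,cy,_=cam("wrist"); c=(f,cx,cy,t["T"])
cv2.imwrite("pics/crop5.png",cv2.resize(im[140:300,375:535],None,fx=3.7,fy=3.7,interpolation=cv2.INTER_CUBIC)[:,:,::-1])
hsv=cv2.cvtColor(im,cv2.COLOR_RGB2HSV)
b=cv2.inRange(hsv,(100,110,40),(128,255,255)); b[:,:375]=0;b[:,528:]=0;b[:140]=0;b[300:]=0
P=cloud(c,t["d"])
rim=(b>0)&(abs(P[...,2]-194)<8); q=P[rim]; print("rim z",np.median(q[:,2]),len(q))
W=np.array([plane(c,u,v,194)[:2] for v,u in np.argwhere(rim)])
# circle from hull with least squares on outer edge
h=cv2.convexHull(W.astype(np.float32))[:,0]
A=np.c_[2*h,np.ones(len(h))]; s=np.linalg.lstsq(A,(h**2).sum(1),rcond=None)[0]; print("lsq",s[:2],np.sqrt(s[2]+s[0]**2+s[1]**2)); print("encl",cv2.minEnclosingCircle(h))
w=((im.min(2)>140)&(hsv[...,1]<60)).astype(np.uint8)
for (u,v) in((396,224),(516,225)):
    mm=np.zeros_like(w); mm[v-9:v+10,u-9:u+10]=w[v-9:v+10,u-9:u+10]
    n,l,st,ce=cv2.connectedComponentsWithStats(mm)
    for k in range(1,n): print(st[k],ce[k],plane(c,*ce[k],194))
# lugs
for (u,v) in((242,277),(405,276)): print("lug depth",t["d"][v,u],P[v,u])
```

```text
rim z 194.833858747143 4628
lsq [605.30794841 146.09593876] 48.52300261699547
encl ((605.0879516601562, 145.76531982421875), 50.20228958129883)
[402 215   4  14  25] [404.28 219.88] [610.42666375 107.89499335 194.        ]
[393 220   9   9  59] [396.93220339 223.88135593] [614.43736102 103.28029614 194.        ]
[509 216  17  19 109] [519.63302752 228.88073394] [600.46933403 194.94948421 194.        ]
[513 221   8   8  55] [516.47272727 224.43636364] [597.66329097 191.43620641 194.        ]
lug depth 195.47824 [646.95863864   7.08340314 266.31865177]
lug depth 192.63383 [627.97886831  95.01544479 269.67320454]
```

View pics/crop5.png

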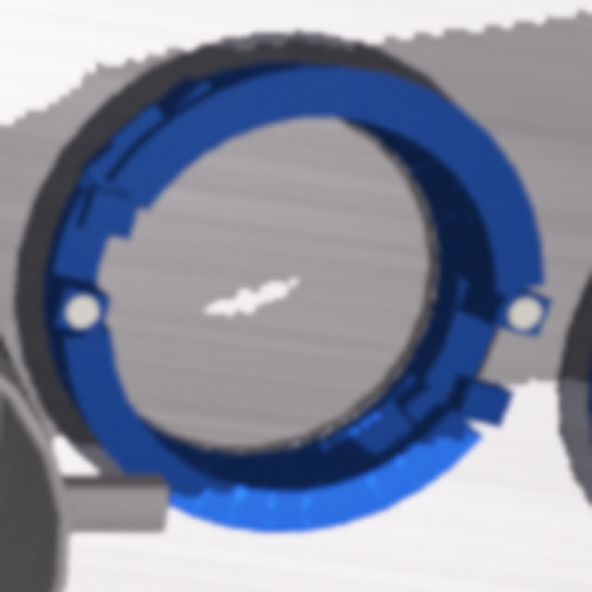

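Run:
```python
from hd import *
t=np.load("pics/w5.npz"); im=t["im"]; f,cx,cy,_=cam("wrist"); c=(f,cx,cy,t["T"])
P=cloud(c,t["d"]); C=np.array([605.8,146.9])
r=np.hypot(P[...,0]-C[0],P[...,1]-C[1]); a=np.degrees(np.arctan2(P[...,1]-C[1],P[...,0]-C[0]))%360
for lo,hi in((39,42),(42,46),(46,49)):
  print(lo,hi)
  print(" ".join(f"{k*5}:{np.median(P[...,2][m])-169:.0f}" if (m:=(r>lo)&(r<hi)&(P[...,2]>165)&(P[...,2]<203)&(a>=k*5)&(a<k*5+5)).sum()>2 else f"{k*5}:-" for k in range(72)))
```

```text
39 42
0:26 5:26 10:26 15:26 20:26 25:26 30:26 35:14 40:25 45:25 50:25 55:25 60:11 65:11 70:22 75:22 80:11 85:11 90:11 95:20 100:20 105:25 110:26 115:26 120:26 125:26 130:26 135:26 140:26 145:26 150:26 155:26 160:26 165:26 170:26 175:26 180:26 185:26 190:26 195:26 200:26 205:26 210:26 215:26 220:26 225:26 230:26 235:26 240:26 245:26 250:26 255:26 260:11 265:11 270:11 275:25 280:26 285:26 290:26 295:26 300:26 305:26 310:26 315:26 320:26 325:26 330:26 335:26 340:26 345:26 350:26 355:26
42 46
0:26 5:26 10:26 15:26 20:26 25:26 30:26 35:26 40:26 45:26 50:24 55:6 60:25 65:26 70:26 75:26 80:11 85:11 90:11 95:26 100:27 105:26 110:26 115:26 120:26 125:26 130:26 135:26 140:26 145:26 150:26 155:26 160:26 165:26 170:26 175:26 180:26 185:26 190:26 195:26 200:26 205:26 210:26 215:26 220:26 225:25 230:26 235:26 240:26 245:26 250:26 255:26 260:11 265:11 270:12 275:26 280:27 285:26 290:26 295:26 300:26 305:26 310:26 315:26 320:26 325:26 330:25 335:26 340:26 345:26 350:26 355:26
46 49
0:26 5:26 10:26 15:26 20:26 25:26 30:26 35:26 40:26 45:26 50:25 55:26 60:26 65:25 70:26 75:26 80:12 85:11 90:11 95:26 100:26 105:26 110:26 115:26 120:26 125:26 130:26 135:26 140:26 145:26 150:26 155:26 160:26 165:26 170:26 175:26 180:26 185:26 190:25 195:26 200:22 205:22 210:24 215:25 220:22 225:17 230:23 235:21 240:16 245:12 250:12 255:17 260:9 265:10 270:11 275:22 280:26 285:18 290:20 295:19 300:22 305:22 310:24 315:25 320:26 325:26 330:- 335:- 340:26 345:26 350:26 355:26
```

The depth shows the slots (ledge height 11) at about 80–95° and 260–275°. The dots at 101° sit beside the gaps, not in them. Refining the edges.

Run:
```python
from hd import *
t=np.load("pics/w5.npz"); f,cx,cy,_=cam("wrist"); c=(f,cx,cy,t["T"])
P=cloud(c,t["d"])
# centre: lsq outer + inner edges of rim top
z=P[...,2]; rim=(abs(z-194.8)<4)
r=np.hypot(P[...,0]-606,P[...,1]-146.5)
q=P[rim&(r>37)&(r<51)][:,:2]
def fit(h):
    s=np.linalg.lstsq(np.c_[2*h,np.ones(len(h))],(h**2).sum(1),rcond=None)[0]; return s[:2],np.sqrt(s[2]+s[0]**2+s[1]**2)
C=np.array([606.,146.5])
for it in range(3):
    d=q-C; a=np.degrees(np.arctan2(d[:,1],d[:,0])); rr=np.hypot(*d.T); O=[];I=[]
    for k in range(-180,180,5):
        m=(a>=k)&(a<k+5)
        if m.sum()>10: I.append(q[m][rr[m].argmin()]); O.append(q[m][rr[m].argmax()])
    O=np.array(O);I=np.array(I)
    fo=fit(O);fi=fit(I); C=(fo[0]+fi[0])/2
    # robust inner
    print(fo,fi)
d=P[...,:2]-C; r=np.hypot(d[...,0],d[...,1]); a=np.degrees(np.arctan2(d[...,1],d[...,0]))%360
low=(z-169<16)&(z-169>4)&(r>41)&(r<46)
for lo,hi in((70,110),(250,290)):
    m=low&(a>lo)&(a<hi); print(m.sum(),np.percentile(a[m],[2,50,98]),P[m].mean(0),P[m].min(0),P[m].max(0))
    m2=rim&(r>41)&(r<46)&(a>lo)&(a<hi); s=np.sort(a[m2]); g=np.diff(s); k=g.argmax(); print("rim gap",s[k],s[k+1])
```

```text
(array([605.28951695, 146.82764451]), np.float64(48.22606264433366)) (array([605.34811447, 146.47752361]), np.float64(38.47877548295656))
(array([605.28893363, 146.81652161]), np.float64(48.2219005666024)) (array([605.3331365 , 146.46038537]), np.float64(38.443426684298366))
(array([605.28893363, 146.81652161]), np.float64(48.2219005666024)) (array([605.3331365 , 146.46038537]), np.float64(38.443426684298366))
126 [70.42465839 83.1124269  94.12114587] [610.66993059 189.32769332 180.01983696] [601.74986552 185.2050782  176.9464506 ] [620.589946   192.52152294 181.46407072]
rim gap 80.2674779631444 95.54519349683669
96 [250.87715448 268.97862089 275.933993  ] [604.13453648 103.1778408  180.02736421] [590.23244501 100.69956876 173.30033728] [609.85223752 105.79681616 183.50818974]
rim gap 260.17310346534066 275.4224735815316
```

```bash
cat > lug.py <<'E'
from hd import *
def lugs(name):
    t=np.load(f"pics/{name}.npz"); f,cx,cy,_=cam("wrist"); c=(f,cx,cy,t["T"]); T=t["T"]
    p=arm.camera_params("wrist"); Tt=np.array(p["T_tool_cam"]); ct=(f,cx,cy,Tt)
    Q=cloud(ct,t["d"])  # tool coords
    out=[]
    for s in(-1,1):
        m=(s*Q[...,1]>40)&(s*Q[...,1]<60)&(abs(Q[...,0])<30)&(Q[...,2]>20)&(Q[...,2]<60)
        q=Q[m]; v,u=np.nonzero(m)
        zz=np.median(q[:,2]); k=abs(q[:,2]-zz)<4; q=q[k]
        print(s,len(q),"mean",q.mean(0).round(2),"x rng",np.percentile(q[:,0],[2,98]).round(1),"tip",np.percentile(q[:,1],[1,99]).round(1),"px",u.min(),u.max(),v.min(),v.max())
        out.append(np.array([q[:,0].mean(),s*53 ,zz]))
    a,b=out; print("lug angle in tool (deg from y)",np.degrees(np.arctan2(b[0]-a[0],106)).round(2),"mid x",(a[0]+b[0])/2, "roll",np.degrees(np.arctan2(b[2]-a[2],106)))
E
python3 -c "
from lug import *
lugs('w4');lugs('w5')"
```

```text
-1 361 mean [  0.45 -46.31  36.67] x rng [-4.1  4. ] tip [-52.6 -40.1] px 230 253 268 283
1 361 mean [ 0.64 46.29 36.31] x rng [-3.9  3.9] tip [40.1 52.5] px 397 420 268 283
lug angle in tool (deg from y) 0.1 mid x 0.5485122888593272 roll -0.20987469647489806
-1 349 mean [  0.76 -46.3   36.68] x rng [-3.4  4.1] tip [-52.7 -40.1] px 230 253 267 283
1 357 mean [ 0.62 46.3  36.31] x rng [-3.8  4.1] tip [40.2 52.6] px 397 420 268 283
lug angle in tool (deg from y) -0.07 mid x 0.6922184067902963 roll -0.19114666296513874
```

```bash
python3 -c "
from hd import *
go(605.9,146.6,300,87.85,1)"
```

```text
pos [638.5  52.1 303.7] yaw 101.11 tilt 1.58 total d(m) [0.0137 0.099  0.0049] w [ 0.0058 -0.027   0.2315] per row [0.0137 0.099  0.0049] [ 0.0058 -0.027   0.2315]
```

Call:
drive_tool(moves=[[[0, 0, 0, -0.004, 0.003, -0.014, 0.03], [0, 0, 0, -0.002, 0.003, -0.014, 0.04], [0, 0, 0, 0, 0, 0, 0.04], [0, 0, 0, 0, 0, 0, 0.04], [0, 0, 0, 0, 0, 0, 0.04], [0, 0, 0, 0, 0, 0, 0.03], [0, 0, 0, 0, 0, 0, 0.01], [0, 0, 0, 0, 0, 0, 0]]])

```text
clock: 8.95
position: [638.4, 52.5, 309.5]
ee_rot: [0.021, 1.0, 0.001, 0.0]
contact_force: [-0.1, 0.2, -4.3]
gripper_width: 11.2
```

```bash
python3 -c "
from hd import *
go(605.9,146.6,305,87.85,7)"
```

```text
pos [638.4  52.5 309.5] yaw 87.58 tilt 0.13 total d(m) [0.0365 0.0926 0.0046] w [ 0.002   0.0008 -0.0047] per row [0.0052 0.0132 0.0007] [ 0.0003  0.0001 -0.0007]
```

Call:
drive_tool(moves=[[[0, 0.003, 0.007, 0, 0, 0, 0], [0, 0.005, 0.013, 0, 0, 0, 0], [0, 0.005, 0.013, 0, 0, 0, 0], [0, 0.005, 0.013, 0, 0, 0, 0], [0, 0.005, 0.013, 0, 0, 0, -0.004], [0, 0.005, 0.013, 0, 0, 0, 0], [0, 0.003, 0.008, 0, 0, 0, 0], [0, 0, 0, 0, 0, 0, 0], [0, 0, 0, 0, 0, 0, 0]]])

```text
clock: 9.85
position: [607.3, 143.2, 309.8]
ee_rot: [0.017, 1.0, 0.001, 0.001]
contact_force: [0.1, -1.3, -4.5]
gripper_width: 11.0
```

```bash
python3 -c "
from hd import *
go(605.9,146.6,305,87.85,7)"
```

```text
pos [607.3 143.2 309.8] yaw 88.1 tilt 0.17 total d(m) [0.0015 0.0033 0.0048] w [0.0028 0.001  0.0044] per row [0.0002 0.0005 0.0007] [0.0004 0.0001 0.0006]
```

Call:
drive_tool(moves=[[[0, 0.0015, 0.0035, 0.005, 0.003, 0.001, 0.004], [0, 0, 0, 0.005, 0, 0, 0], [0, 0, 0, 0.005, 0, 0, 0], [0, 0, 0, 0, 0, 0, 0], [0, 0, 0, 0, 0, 0, 0]]])

```text
clock: 10.35
position: [606.1, 145.2, 292.7]
ee_rot: [0.02, 1.0, -0.001, -0.001]
contact_force: [0.7, -0.3, -4.4]
gripper_width: 10.9
```

```bash
python3 -c "
from lug import *
shot('wrist','w6');lugs('w6');shot('side','s6')
go(605.9,146.6,290,87.85,1)"
```

```text
-1 345 mean [  0.58 -46.49  36.7 ] x rng [-3.5  3.8] tip [-52.9 -40.3] px 230 254 267 282
1 352 mean [ 0.43 46.22 36.33] x rng [-4.  4.] tip [40.1 52.5] px 397 420 268 283
lug angle in tool (deg from y) -0.08 mid x 0.5016964575262746 roll -0.21885295063439839
pos [606.  145.3 292.7] yaw 87.7 tilt 0.11 total d(m) [0.0002 0.0013 0.0027] w [-0.0013 -0.0014 -0.0026] per row [0.0002 0.0013 0.0027] [-0.0013 -0.0014 -0.0026]
```

View pics/w6.png

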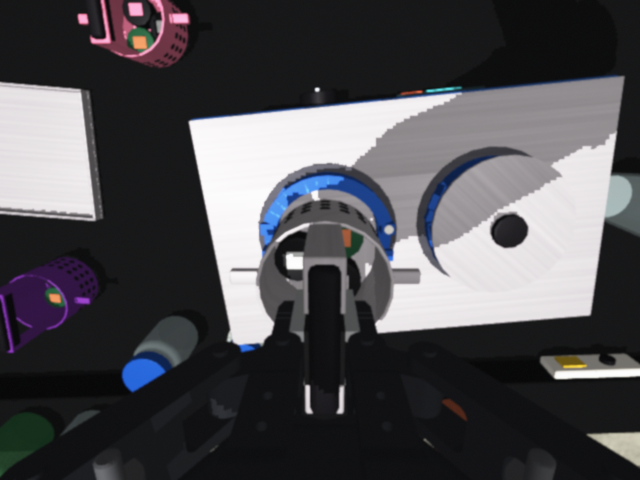

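Run:
```python
from hd import *
t=np.load("pics/w6.npz"); f,cx,cy,_=cam("wrist"); c=(f,cx,cy,t["T"]); P=cloud(c,t["d"]); im=t["im"]
w=(im.min(2)>140).astype(np.uint8); m=np.zeros_like(w); m[222:238,381:397]=w[222:238,381:397]
n,l,s,ce=cv2.connectedComponentsWithStats(m)
for k in range(1,n): print(s[k],plane(c,*ce[k],194.8),plane(c,*ce[k],194))
z=P[...,2]; hsv=cv2.cvtColor(im,cv2.COLOR_RGB2HSV); b=cv2.inRange(hsv,(100,110,40),(128,255,255))>0
q=P[b&(abs(z-194.8)<3)][:,:2]; q=q[np.hypot(*(q-[605.3,146.6]).T)<52]; d=q-[605.3,146.6]; a=np.degrees(np.arctan2(d[:,1],d[:,0]));r=np.hypot(*d.T)
for k in range(-180,180,15):
    mm=(a>=k)&(a<k+15)
    if mm.sum()>10: print(k,mm.sum(),np.percentile(r[mm],[1,99]).round(1))
```

```text
[385 225   9   9  59] [597.60495011 190.62131588 194.8       ] [597.83009287 190.76381411 194.        ]
-180 234 [38.3 47.8]
-165 230 [38.3 47.7]
-150 226 [38.4 47.6]
-135 214 [38.3 47.6]
-120 205 [38.3 49.1]
-105 78 [38.9 48.3]
-90 15 [45.7 48.1]
60 19 [45.6 49.4]
75 43 [42.6 48.4]
90 67 [39.3 49.5]
105 204 [38.8 48. ]
120 224 [38.6 48. ]
135 230 [38.6 48. ]
150 235 [38.4 47.9]
165 239 [38.4 47.9]
```

Call:
drive_tool(moves=[[[0, 0, 0.0015, 0.002, 0, 0, -0.002], [0, 0, 0, 0, 0, 0, 0], [0, 0, 0, 0.005, 0, 0, 0], [0, 0, 0, 0.005, 0, 0, 0], [0, 0, 0, 0, 0, 0, 0]]])

```text
clock: 10.95
position: [606.3, 146.9, 280.3]
ee_rot: [0.019, 1.0, -0.0, -0.0]
contact_force: [0.4, -0.8, -5.3]
gripper_width: 11.2
```

```bash
python3 -c "
from hd import *
go(605.8,146.6,270,87.85,1)
print(arm.read_state()['contact_force'],arm.read_state()['wrist_torque'])"
```

```text
pos [606.3 146.9 280.3] yaw 87.81 tilt 0.05 total d(m) [ 0.0005 -0.0003  0.0103] w [-0.0006 -0.0005 -0.0007] per row [ 0.0005 -0.0003  0.0103] [-0.0006 -0.0005 -0.0007]
[ 0.44112214 -0.76662093 -5.33388698] [-0.0385741   0.04760556  0.0155623 ]
```

Call:
drive_tool(moves=[[[0, 0.0005, -0.0003, 0.003, 0, 0, 0], [0, 0, 0, 0.003, 0, 0, 0], [0, 0, 0, 0.003, 0, 0, 0], [0, 0, 0, 0.003, 0, 0, 0], [0, 0, 0, 0.003, 0, 0, 0], [0, 0, 0, 0, 0, 0, 0]]])

```text
clock: 11.55
position: [605.6, 146.5, 263.6]
ee_rot: [0.019, 1.0, -0.0, -0.001]
contact_force: [0.2, 0.1, -5.1]
gripper_width: 11.1
```

```bash
python3 -c "
from hd import *
go(605.8,146.6,245,87.85,1)
print(arm.read_state()['contact_force'],arm.read_state()['wrist_torque'])"
```

```text
pos [605.6 146.5 263.6] yaw 87.81 tilt 0.08 total d(m) [-0.0002  0.0001  0.0186] w [-0.001  -0.001  -0.0006] per row [-0.0002  0.0001  0.0186] [-0.001  -0.001  -0.0006]
[ 0.23063222  0.0540183  -5.0520658 ] [0.00305448 0.02127163 0.02813366]
```

In the bore without touching. Lowering further.

Call:
drive_tool(moves=[[[0, 0, 0, 0.003, 0, 0, 0], [0, 0, 0, 0.003, 0, 0, 0], [0, 0, 0, 0.003, 0, 0, 0], [0, 0, 0, 0.003, 0, 0, 0], [0, 0, 0, 0.003, 0, 0, 0], [0, 0, 0, 0.002, 0, 0, 0], [0, 0, 0, 0, 0, 0, 0], [0, 0, 0, 0, 0, 0, 0]]])

```text
clock: 12.35
position: [605.8, 146.5, 245.1]
ee_rot: [0.019, 1.0, -0.001, -0.0]
contact_force: [0.5, -0.1, -3.7]
gripper_width: 11.0
```

```bash
python3 -c "
from hd import *
go(605.8,146.6,236,87.85,1)
print(arm.read_state()['contact_force'],arm.read_state()['wrist_torque'])
shot('wrist','w7')"
```

```text
pos [605.8 146.5 245.1] yaw 87.82 tilt 0.08 total d(m) [-0.      0.0001  0.0091] w [-0.0012 -0.0007 -0.0006] per row [-0.      0.0001  0.0091] [-0.0012 -0.0007 -0.0006]
[ 0.52891065 -0.05885577 -3.67550502] [ 0.01962192 -0.01052241 -0.00462399]
```

View pics/w7.png

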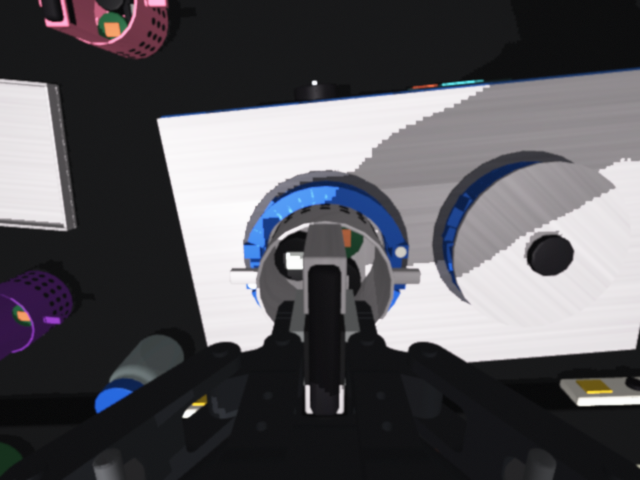

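The lugs are just above the rim, with the right-hand dot (401,252) beside the lug (407,276) as expected. Going in slowly by feel.

Call:
drive_tool(moves=[[[0, 0, 0, 0.002, 0, 0, 0], [0, 0, 0, 0.002, 0, 0, 0], [0, 0, 0, 0.002, 0, 0, 0], [0, 0, 0, 0.0015, 0, 0, 0], [0, 0, 0, 0.0015, 0, 0, 0], [0, 0, 0, 0, 0, 0, 0]]])

```text
clock: 13.0
position: [605.9, 146.5, 235.7]
ee_rot: [0.019, 1.0, -0.0, -0.0]
contact_force: [-0.7, 0.4, -4.1]
gripper_width: 11.3
```

```bash
python3 -c "
from hd import *
go(605.8,146.6,230,87.85,1)
print(arm.read_state()['contact_force'],arm.read_state()['wrist_torque'])"
```

```text
pos [605.9 146.5 235.7] yaw 87.81 tilt 0.04 total d(m) [0.0001 0.0001 0.0057] w [-0.0007 -0.0001 -0.0007] per row [0.0001 0.0001 0.0057] [-0.0007 -0.0001 -0.0007]
[-0.6710958   0.38286972 -4.07706456] [ 0.0196608   0.01393043 -0.05183682]
```

Call:
drive_tool(moves=[[[0, 0, 0, 0.002, 0, 0, 0], [0, 0, 0, 0.002, 0, 0, 0], [0, 0, 0, 0.0015, 0, 0, 0], [0, 0, 0, 0.0015, 0, 0, 0], [0, 0, 0, 0.001, 0, 0, 0], [0, 0, 0, 0, 0, 0, 0]]])

```text
clock: 13.6
position: [605.9, 146.5, 226.9]
ee_rot: [0.019, 1.0, -0.0, -0.0]
contact_force: [1.5, -0.2, -3.6]
gripper_width: 10.9
```

```bash
python3 -c "
from hd import *
go(605.8,146.6,224,87.85,1)
print(arm.read_state()['contact_force'],arm.read_state()['wrist_torque'])"
```

```text
pos [605.9 146.5 226.9] yaw 87.82 tilt 0.05 total d(m) [0.0001 0.0001 0.0029] w [-0.0009 -0.0001 -0.0005] per row [0.0001 0.0001 0.0029] [-0.0009 -0.0001 -0.0005]
[ 1.54576805 -0.18061733 -3.56510996] [-0.05395156 -0.00598189 -0.01227302]
```

Call:
drive_tool(moves=[[[0, 0, 0, 0.001, 0, 0, 0], [0, 0, 0, 0.001, 0, 0, 0], [0, 0, 0, 0.001, 0, 0, 0], [0, 0, 0, 0, 0, 0, 0]]])

```text
clock: 14.0
position: [606.0, 146.6, 223.7]
ee_rot: [0.019, 1.0, -0.0, 0.0]
contact_force: [-0.1, -0.5, -4.2]
gripper_width: 11.2
```

Call:
drive_tool(moves=[[[0, 0, 0, 0.001, 0, 0, 0], [0, 0, 0, 0, 0, 0, 0]]])

```text
clock: 14.2
position: [606.0, 146.6, 222.7]
ee_rot: [0.019, 1.0, -0.0, 0.0]
contact_force: [-0.2, -0.5, -4.4]
gripper_width: 11.3
```

Call:
drive_tool(moves=[[[0, 0, 0, 0.0006, 0, 0, 0], [0, 0, 0, 0, 0, 0, 0]]])

```text
clock: 14.4
position: [606.1, 146.6, 222.2]
ee_rot: [0.019, 1.0, -0.0, 0.0]
contact_force: [-0.6, -0.1, -4.6]
gripper_width: 11.1
```

Call:
drive_tool(moves=[[[0, 0, 0, 0.0006, 0, 0, 0], [0, 0, 0, 0, 0, 0, 0]]])

```text
clock: 14.6
position: [606.3, 146.7, 222.2]
ee_rot: [0.019, 1.0, -0.0, 0.001]
contact_force: [1.0, 0.9, -4.8]
gripper_width: 11.1
```

Call:
drive_tool(moves=[[[0, 0, 0, 0.0015, 0, 0, 0], [0, 0, 0, 0, 0, 0, 0]]])

```text
clock: 14.8
position: [606.6, 146.9, 222.2]
ee_rot: [0.019, 1.0, -0.0, 0.002]
contact_force: [-0.8, -0.5, -4.6]
gripper_width: 11.2
```

```bash
python3 -c "
from lug import *
go(605.8,146.6,222,87.85,1)
print(arm.read_state()['contact_force'],arm.read_state()['wrist_torque'])
shot('wrist','w8');lugs('w8')"
```

```text
pos [606.6 146.9 222.2] yaw 87.86 tilt 0.18 total d(m) [ 0.0008 -0.0003  0.0002] w [-0.0001  0.0031  0.0001] per row [ 0.0008 -0.0003  0.0002] [-0.0001  0.0031  0.0001]
[-0.8332995  -0.52394332 -4.58925283] [-0.0010837   0.06301305  0.0535904 ]
-1 1318 mean [  9.13 -54.2   51.88] x rng [-28.6  29.6] tip [-59.9 -41.7] px 221 255 217 324
1 1332 mean [ 9.04 54.2  51.83] x rng [-28.7  29.5] tip [41.7 59.9] px 394 430 217 324
lug angle in tool (deg from y) -0.05 mid x 9.084553681364332 roll 0.11470382407301598
```

View pics/w8.png

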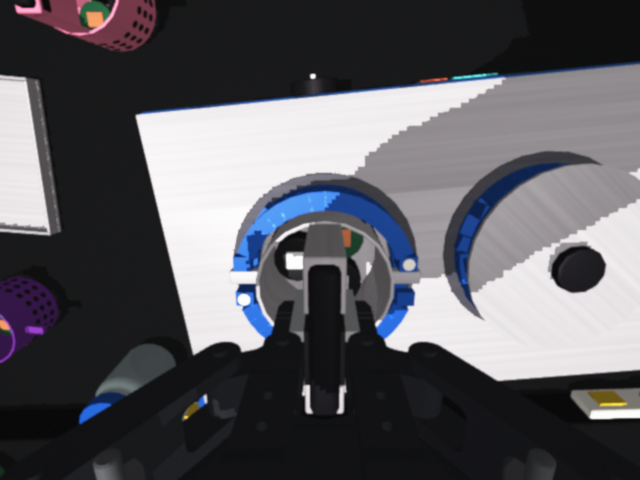

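Lugs are in both gaps and on the ledge (z stops at 222.2, as predicted). I lift about 1.2 mm inside the 3 mm of headroom, recentre, and then turn clockwise.

Call:
drive_tool(moves=[[[0, 0.0007, -0.0003, -0.0012, 0, 0.003, 0], [0, 0, 0, 0, 0, 0, 0]]])

```text
clock: 15.05
position: [605.7, 146.5, 222.5]
ee_rot: [0.019, 1.0, 0.0, -0.0]
contact_force: [-0.4, -0.3, -2.9]
gripper_width: 10.9
```

```bash
python3 -c "
from lug import *
go(605.8,146.6,223.2,87.85,1); s=arm.read_state()
print(s['contact_force'],s['wrist_torque'],s['joints'])"
```

```text
pos [605.7 146.5 222.5] yaw 87.84 tilt 0.04 total d(m) [-0.0001  0.0001 -0.0007] w [-0.     -0.0008 -0.0002] per row [-0.0001  0.0001 -0.0007] [-0.     -0.0008 -0.0002]
[-0.3583559  -0.2600277  -2.87375611] [-0.0236453  -0.04330325 -0.02773682] [ 4.96422629e-01  3.87960566e-01 -9.44262572e-03 -4.25026307e-04
 -1.17405901e+00 -2.10473651e+00]
```

Call:
drive_tool(moves=[[[0, 0, 0, -0.0008, 0, -0.0008, 0], [0, 0, 0, 0, 0, 0, 0.03], [0, 0, 0, 0, 0, 0, 0.03], [0, 0, 0, 0, 0, 0, 0.03], [0, 0, 0, 0, 0, 0, 0]]])

```text
clock: 15.55
position: [605.6, 146.3, 222.1]
ee_rot: [0.068, 0.998, -0.0, -0.001]
contact_force: [0.0, -0.3, -3.1]
gripper_width: 10.8
```

```bash
python3 -c "
from lug import *
go(605.8,146.6,223.3,87.85-35,1); s=arm.read_state()
print(s['contact_force'],s['wrist_torque'])"
```

```text
pos [605.6 146.3 222.1] yaw 82.23 tilt 0.09 total d(m) [-0.0001  0.0004 -0.0012] w [-0.0012 -0.0011  0.5128] per row [-0.0001  0.0004 -0.0012] [-0.0012 -0.0011  0.5128]
[ 0.00880767 -0.25329955 -3.14340599] [ 0.07949381  0.06488249 -0.00432625]
```

Call:
drive_tool(moves=[[[0, 0, 0.0003, -0.0013, 0, 0, 0.02], [0, 0, 0, -0.0003, 0, 0, 0.03], [0, 0, 0, -0.0003, 0, 0, 0.03], [0, 0, 0, -0.0003, 0, 0, 0.03], [0, 0, 0, 0, 0, 0, 0]]])

```text
clock: 16.05
position: [605.3, 146.5, 223.9]
ee_rot: [0.126, 0.992, -0.001, -0.001]
contact_force: [1.0, -0.0, -4.7]
gripper_width: 11.0
```

```bash
python3 -c "
from lug import *
go(605.8,146.6,223.3,87.85-35,1); s=arm.read_state()
print(s['contact_force'],s['wrist_torque'])"
```

```text
pos [605.3 146.5 223.9] yaw 75.48 tilt 0.17 total d(m) [-0.0005  0.0002  0.0006] w [-0.002  -0.0022  0.3949] per row [-0.0005  0.0002  0.0006] [-0.002  -0.0022  0.3949]
[ 0.98331437 -0.01878954 -4.74164932] [-0.01071992 -0.01736523  0.01984477]
```

Call:
drive_tool(moves=[[[0, -0.0005, 0.0002, 0, -0.002, -0.002, 0.03], [0, 0, 0, 0, 0, 0, 0.03], [0, 0, 0, -0.0003, 0, 0, 0.03], [0, 0, 0, -0.0003, 0, 0, 0.03], [0, 0, 0, 0, 0, 0, 0]]])

```text
clock: 16.55
position: [605.5, 146.6, 224.1]
ee_rot: [0.187, 0.982, 0.0, -0.001]
contact_force: [0.2, -0.5, -3.7]
gripper_width: 11.0
```

```bash
python3 -c "
from lug import *
go(605.8,146.6,223.3,87.85-35,1); s=arm.read_state()
print(s['contact_force'],s['wrist_torque'])"
```

```text
pos [605.5 146.6 224.1] yaw 68.4 tilt 0.08 total d(m) [-0.0002  0.0001  0.0008] w [-0.0003 -0.0015  0.2713] per row [-0.0002  0.0001  0.0008] [-0.0003 -0.0015  0.2713]
[ 0.20567127 -0.52169735 -3.7400637 ] [0.01750518 0.027399   0.0079401 ]
```

Call:
drive_tool(moves=[[[0, -0.0002, 0, 0.0003, 0, -0.001, 0.03], [0, 0, 0, 0, 0, 0, 0.03], [0, 0, 0, 0, 0, 0, 0.03], [0, 0, 0, 0, 0, 0, 0.03], [0, 0, 0, 0, 0, 0, 0.03], [0, 0, 0, 0, 0, 0, 0.03], [0, 0, 0, 0, 0, 0, 0]]])

```text
clock: 17.25
position: [605.4, 146.5, 223.4]
ee_rot: [0.278, 0.961, -0.0, -0.001]
contact_force: [0.9, 0.0, -4.1]
gripper_width: 11.0
```

```bash
python3 -c "
from lug import *
go(605.8,146.6,223.3,87.85-35,1); s=arm.read_state()
print(s['contact_force'],s['wrist_torque'])"
```

```text
pos [605.4 146.5 223.4] yaw 57.76 tilt 0.08 total d(m) [-0.0003  0.0002  0.0001] w [-0.0008 -0.0011  0.0857] per row [-0.0003  0.0002  0.0001] [-0.0008 -0.0011  0.0857]
[ 9.32147867e-01  2.77340521e-03 -4.12874202e+00] [0.02461498 0.0007195  0.01053207]
```

Call:
drive_tool(moves=[[[0, -0.0003, 0.0002, 0, 0, -0.001, 0.03], [0, 0, 0, 0, 0, 0, 0.03], [0, 0, 0, 0, 0, 0, 0.02], [0, 0, 0, 0, 0, 0, 0]]])

```text
clock: 17.65
position: [605.8, 146.6, 223.4]
ee_rot: [0.316, 0.949, -0.0, -0.0]
contact_force: [-0.0, 0.0, -3.9]
gripper_width: 11.2
```

```bash
python3 -c "
from lug import *
go(605.8,146.6,223.3,87.85-35,1); s=arm.read_state()
print(s['contact_force'],s['wrist_torque'])"
```

```text
pos [605.8 146.6 223.4] yaw 53.13 tilt 0.05 total d(m) [-0.      0.0001  0.0001] w [-0.0009 -0.0003  0.0049] per row [-0.      0.0001  0.0001] [-0.0009 -0.0003  0.0049]
[-1.68230612e-03  4.69390610e-02 -3.91177732e+00] [-0.01646351  0.00784945 -0.01995445]
```

Call:
drive_tool(moves=[[[0, 0, 0, 0.001, 0, 0, 0.004], [0, 0, 0, 0.001, 0, 0, 0], [0, 0, 0, 0.001, 0, 0, 0], [0, 0, 0, 0, 0, 0, 0]]])

```text
clock: 18.05
position: [605.7, 146.5, 220.0]
ee_rot: [0.318, 0.948, -0.0, -0.0]
contact_force: [0.3, -0.2, -3.8]
gripper_width: 11.2
```

The lugs are past the ledge level and sinking into the notches.

Call:
drive_tool(moves=[[[0, 0, 0, 0.001, 0, 0, 0], [0, 0, 0, 0.001, 0, 0, 0], [0, 0, 0, 0.001, 0, 0, 0], [0, 0, 0, 0, 0, 0, 0]]])

```text
clock: 18.45
position: [605.7, 146.5, 216.6]
ee_rot: [0.317, 0.948, -0.0, -0.0]
contact_force: [-0.3, -0.5, -3.7]
gripper_width: 10.9
```

Call:
drive_tool(moves=[[[0, 0, 0, 0.0007, 0, 0, 0], [0, 0, 0, 0, 0, 0, 0], [0, 0, 0, 0.0005, 0, 0, 0], [0, 0, 0, 0, 0, 0, 0]]])

```text
clock: 18.85
position: [605.9, 146.6, 216.1]
ee_rot: [0.317, 0.948, -0.0, 0.0]
contact_force: [-0.9, -0.5, -4.4]
gripper_width: 10.9
```

```bash
python3 -c "
from lug import *
go(605.8,146.6,215.7,87.85-35,1); s=arm.read_state()
print(s['contact_force'],s['wrist_torque'])"
```

```text
pos [605.9 146.6 216.1] yaw 52.99 tilt 0.03 total d(m) [ 0.0001 -0.0001  0.0004] w [-0.0005  0.0002  0.0025] per row [ 0.0001 -0.0001  0.0004] [-0.0005  0.0002  0.0025]
[-0.87942567 -0.4690865  -4.43402601] [ 0.00357025  0.06850053 -0.04453496]
```

z stopped 6.1 mm below the ledge stop, so the lugs are on the notch floor. Releasing.

Call:
drive_tool(moves=[[[0.2, 0, 0, 0, 0, 0, 0], [0.3, 0, 0, 0, 0, 0, 0], [0.5, 0, 0, 0, 0, 0, 0], [0.5, 0, 0, 0, 0, 0, 0], [0.5, 0, 0, 0, 0, 0, 0], [0.5, 0, 0, 0, 0, 0, 0], [0.5, 0, 0, 0, 0, 0, 0]]])

```text
clock: 19.55
position: [608.7, 147.1, 220.7]
ee_rot: [0.317, 0.948, 0.002, 0.004]
contact_force: [-0.7, -0.0, -0.4]
gripper_width: 42.7
```

```bash
python3 -c "
from lug import *
go(605.8,146.6,215.7,87.85-35,1); s=arm.read_state()
print(s['contact_force'],s['wrist_torque'],s['gripper_width'])
shot('wrist','w9');shot('side','s9')"
```

```text
pos [608.7 147.1 220.7] yaw 53.06 tilt 0.55 total d(m) [ 0.0021 -0.0021  0.0049] w [0.0068 0.0067 0.0037] per row [ 0.0021 -0.0021  0.0049] [0.0068 0.0067 0.0037]
[-0.66927231 -0.03720301 -0.40440042] [ 0.00852988  0.01884195 -0.00181412] 42.660937844876834
```

View pics/w9.png

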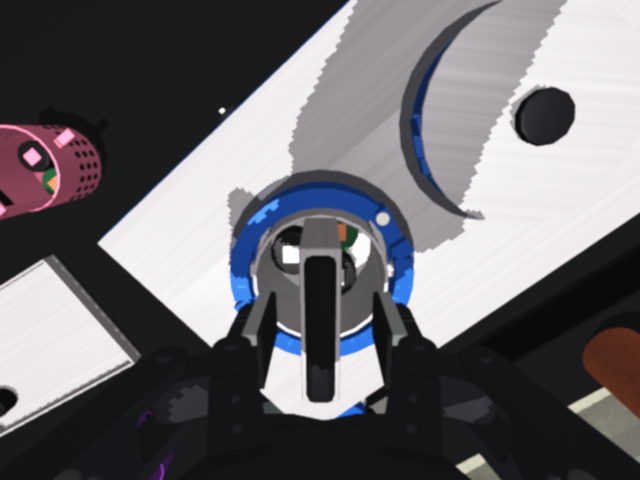

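Call:
drive_tool(moves=[[[0.5, 0.001, -0.001, -0.002, 0.007, 0.007, 0], [0.5, 0, 0, -0.005, 0, 0, 0], [0.5, 0, 0, -0.01, 0, 0, 0], [0.5, 0, 0, -0.01, 0, 0, 0], [0.5, 0, 0, -0.01, 0, 0, 0], [0.5, 0, 0, -0.01, 0, 0, 0], [0.5, 0, 0, -0.01, 0, 0, 0], [0.5, 0, 0, -0.01, 0, 0, 0], [0.5, 0, 0, -0.01, 0, 0, 0], [0.5, 0, 0, 0, 0, 0, 0], [0.5, 0, 0, 0, 0, 0, 0]]])

```text
clock: 20.75
position: [607.8, 146.9, 306.7]
ee_rot: [0.317, 0.949, 0.001, 0.001]
contact_force: [-0.8, -0.3, 0.4]
gripper_width: 42.7
```

Run:
```python
from lug import *
s=arm.read_state();print(s['position'],s['contact_force'],s['wrist_torque'],s['gripper_width'])
shot('wrist','w10')
handle('w10',225,275,(605.6,146.6))
t=np.load("pics/w10.npz"); f,cx,cy,_=cam("wrist"); c=(f,cx,cy,t["T"]);P=cloud(c,t["d"])
d=P[...,:2]-[605.3,146.6]; r=np.hypot(d[...,0],d[...,1]); z=P[...,2]
m=(r>30)&(r<37.5)&(z>182)&(z<205); a=np.degrees(np.arctan2(d[...,1],d[...,0]))
for k in range(-180,180,30):
    mm=m&(a>=k)&(a<k+30)
    if mm.sum()>5: print(k,mm.sum(),np.percentile(z[mm],[50,95]).round(1))
```

```text
[607.7732603  146.94835171 306.72602729] [-0.7716899  -0.26534081  0.36941079] [0.00392396 0.05872792 0.00681828] 42.71095584666159
2711 1669 z pct [245.17867827 246.64801424 247.50483161]
[[313. 208.]
 [331. 208.]
 [331. 303.]
 [313. 303.]]
centre at z=118 (642.582275390625, 117.8668212890625) (17.82747459411621, 101.45075225830078) dir deg 143.46082
-180 80 [193.7 194.5]
-150 89 [193.4 194.4]
-120 127 [192.3 194.6]
-90 159 [190.8 194.6]
-60 32 [191.  194.4]
-30 122 [190.2 194.4]
0 147 [191.4 194.5]
30 106 [193.1 194.7]
60 72 [193.6 194.8]
90 98 [193.5 194.5]
120 140 [193.6 202.5]
150 112 [193.  198.4]
```

View pics/w10.png

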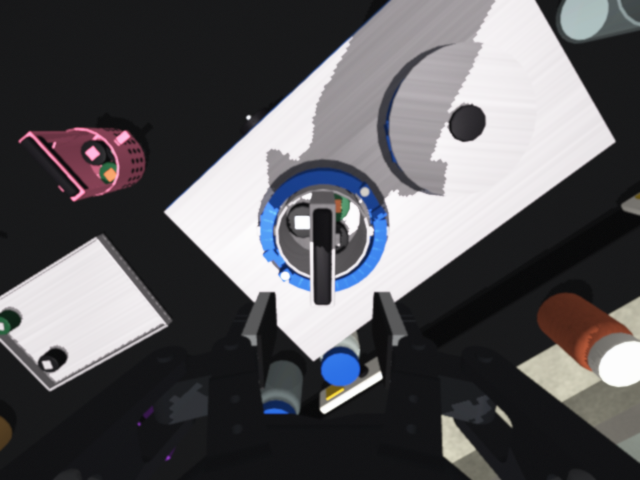

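```bash
sed -i 's/,118)for/,ZT)for/; s/^def handle/ZT=246.5\ndef handle/' hd.py
python3 - <<'E'
from hd import *
handle('w10',225,275,(605.6,146.6))
t=np.load("pics/w10.npz"); f,cx,cy,_=cam("wrist"); c=(f,cx,cy,t["T"]);P=cloud(c,t["d"])
q=P[(P[...,2]>240)&(P[...,2]<252)&(t["im"].max(2)<80)]; q=q[np.hypot(*(q[:,:2]-[605,147]).T)<45]
A=np.c_[q[:,:2]-q[:,:2].mean(0),np.ones(len(q))]; print("top-plane slope",np.linalg.lstsq(A,q[:,2],rcond=None)[0], q.mean(0))
shot('top','t10');shot('side','s10')
a,b=np.load('pics/top0.npz')['im'],np.load('pics/t10.npz')['im']
cv2.imwrite("pics/cmp.png",np.hstack([a[150:310,80:480],b[150:310,80:480]])[:,:,::-1])
E
```

```text
2711 1669 z pct [245.17867827 246.64801424 247.50483161]
[[313. 208.]
 [331. 208.]
 [331. 303.]
 [313. 303.]]
centre at z=118 (605.2355346679688, 146.43333435058594) (10.933560371398926, 62.21949768066406) dir deg 143.4608
top-plane slope [1.76747967e-02 1.44004030e-02 2.46589249e+02] [603.97061861 147.32276364 246.58924897]
```

View pics/cmp.png

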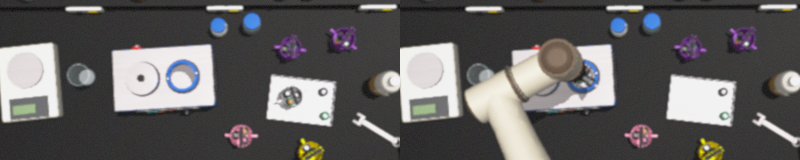

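```bash
python3 -c "
from h import *
print(arm.read_state()['joint_vel'].round(4)); print(arm.job_done())"
```

```text
[-0.0003  0.0038 -0.0037 -0.0015  0.0007 -0.0005]
the job is handed in; nothing more can be done
None
```

The basket is hanging locked in the open collar, and I handed the job in at about 21 s. I gripped the steel basket by its black bar and lowered both lugs through the entry gaps onto the ledge. I then turned it 35° clockwise with the lugs lifted slightly off the ledge, set them down in the notches, let go and backed off upwards.

**Finding the gaps:** The wrist camera's depth put the gaps at 88° and 268° in the world frame. The white dots turned out to sit about 13° to one side of them, so I used the depth.

**Last checks:**
- **Height:** the bar's top is at 246.6 mm against 246 expected fully home, a reading that ran about 0.6 mm high in the tray too. The arm also stopped 6.1 mm lower in the notches than on the ledge (6 expected).
- **Position:** the bar's centre is about 0.2 mm from the collar's axis, judged by eye from the images.
- **Upright:** the bar's top surface came out sloping about 1.3°, within the 3.4° limit.
- **Forces:** at the end of each move the wrist force stayed near the basket's own weight (3–5 N). The ledge and floor contacts hardly showed in the force reading, so I judged them from the height stops.
- **Bystanders:** the wash bottle, jars, beaker, spanner and both resin specimens look unmoved in the before-and-after top view. The arm hid the lid there, but the last wrist picture shows it lying in place.

The one surprise was that the arm sprang up about 5 mm and moved about 3 mm sideways when the fingers opened; the basket still measured seated and centred afterwards.

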